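# Present a ukulele neck to the vacuum carving fixture

## Task

This rough ukulele neck is about to go on the vacuum fixture for carving. First, while your hands are free, swing the lever of the fixture's ball valve to half open (45 degrees), so that the suction will only draw gently; then lift the neck off its rest by its balance point and hold it level about 60 mm above the fixture's bed, lined up as it will lie, heel end at the end stop. Finish while still holding it there, and leave the glue bottle, the tape roll and the clamp where they are.

Things in the scene. Friction and masses are not known exactly. Their poses are not given: they have to be found in the camera images.
- neck: Rough wooden ukulele neck, about 440 g, lying fretboard face down across the rest's two blocks. Shaft 283 long x 52 wide x 20 mm thick, parallel sides. Origin: centre line of that face (underside), below the balance point, which is 154 mm from the heel end (60 mm nearer the heel than mid-length). x to the headstock (at first within 0.3 rad of straight away from the robot), y across, z up.
- neck_heel (a point): Middle of the heel end's edge of the neck's fretboard face, at x = -154 mm in the neck's frame. The heel is a stack of three layers at this end, flush with it, as wide as the shaft, 78 mm long at its foot, its top 86 mm above the face.
- neck_nut (a point): Middle of the nut edge of the neck's fretboard face, at x = +129 mm in the neck's frame. Here the headstock begins: a plate 150 x 70 x 15 mm with four dark tuner holes, rising at 13 degrees.
- rest: Fixed wooden neck rest: board 260 x 90 x 12 mm with two cork-topped cross blocks 32 x 80 mm, tops 35 mm above the bench, centres 85 mm either side of the middle; free above the board between them. Origin: middle of its underside on the bench; x along it. It and the fixture swap sides (left, right) between starts.
- fixture: Fixed vacuum fixture: plywood base 310 x 130 mm, grey pedestal, aluminium bed 283 x 70 mm with a black gasket line, surface 80 mm above the bench. Steel pipe from its +y side, through a brass ball valve, then down into the bench 170 mm off the centre line. Origin on the bench, below fix_bed; x along the bed to the nut end, within 0.25 rad of straight away from the robot; z up.
- fix_bed (a point): Point on the bed's surface (80 mm above the bench) where the neck's origin will lie when loaded; axes as the fixture's. Two pairs of dowel pins, 12 mm high, flank the place of the shaft.
- fix_heel (a point): Point on the bed's surface where neck_heel will lie, just in front of the upright aluminium end stop, which rises 25 mm above the bed at its end nearer the robot.
- fix_nut (a point): Point on the bed's surface where neck_nut will lie, at the other end of the bed.
- valve_axis (a point): Point on the upright turning axis of the ball valve, 110 mm from the fixture's centre line on its +y side, at the height of the lever's grip (102 mm above the bench).
- valve_grip (a point): Point to hold on the valve's lever, 85 mm from the turning axis, 102 mm above the bench. The lever's black sleeve is 66 mm long (49 to 115 mm from the axis), 18 mm wide and 10 mm thick.
- valve (a joint): Opening of the ball valve, rad. 0: closed, lever square to its pipe, pointing along the fixture's -x (towards the robot). pi/2: fully open, lever in line with the pipe, pointing to the fixture's +y, away from the bed. Opens clockwise seen from above, takes about 3 N at the grip, stays where it is left. Starts at 0 to 0.25.
- glue: Bystander: white glue bottle, 52 mm across and 120 mm tall, beyond the work, in the middle; origin at the middle of its foot.
- tape: Bystander: roll of paper tape lying flat, 80 mm across, 36 mm high, in the middle near the robot; origin at the middle of its underside.
- clamp: Bystander: small steel bar clamp lying on its side at the right, 260 mm long along its x, its arms reaching 86 mm to its -y, 28 mm high; origin on the bench under the middle of the bar.

How it is judged (in metres and radians):
On the way, in this order (a step that is already met when the one before it is completed fails the run):
1. the valve stands half open and the lever has been let go, the neck still on its rest (value of joint valve between 0.645 and 0.925 rad and contact force between fixture and the fingers below 0.1 N and contact force between neck and rest above 1 N), for 0.3 s.
2. the neck is lifted clear of its rest, gripped within 20 mm of its balance point, and near level (contact force between neck and the fingers above 1 N and contact force between neck and rest below 0.1 N and height (world z) of neck above 0.055 m and x of the grasp point in the frame of neck between -0.02 and 0.02 m and angle between neck's own z axis and vertical below 0.14 rad), for 0.2 s.
At the end, for the whole second after the job is handed in: Valve at 45 degrees (8 either way). Neck still and in the fingers alone, gripped within 20 mm of its balance point, level within 3.4 degrees, its face 40 to 80 mm above the bed, heel end and nut each within 15 mm, seen from above, of their places (value of joint valve between 0.645 and 0.925 rad and contact force between neck and the fingers above 1 N and x of the grasp point in the frame of neck between -0.02 and 0.02 m and contact force between neck and fixture below 0.1 N and contact force between neck and rest below 0.1 N and angle between neck's own z axis and vertical below 0.06 rad and z of neck in the frame of fix_bed between 0.04 and 0.08 m and horizontal distance between neck_heel and fix_heel below 0.015 m and horizontal distance between neck_nut and fix_nut below 0.015 m and linear speed of neck below 0.02 m/s and angular speed of neck below 0.1 rad/s); the arm keeps its last pose, push and grip.
It fails at once if the neck is tipped over or dropped (tilted more than 20 degrees) (angle between neck's own z axis and vertical above 0.35 rad).
It fails at once if the glue bottle, tape roll or clamp is moved more than 20 mm (distance of any of glue, tape, clamp from where it was at the start of the episode above 0.02 m).
It also fails if it takes over 64 s, if anything falls off the work surface, if the arm or the gripper's body presses on something with over 40 N, if the wrist force passes 120 N, or if a joint passes its speed limit or range.

## Robot

A 6-joint arm with a two-finger parallel gripper is mounted at the origin on the work surface. World frame = base frame: x ahead of the robot, y to its left, z up, the work surface at z = 0. Lengths are in mm, angles in degrees, forces in N, time in s.
With the tool pointing down it reaches from about 350 to 850 mm from the base axis. Payload 8.1 kg.
Tool frame: the origin (TCP) lies midway between the tips of the shut fingers; the grasp point (between the pads) lies 19 mm behind it (r.grip_point_offset is the distance from the TCP to the grasp point, in mm); z points along the fingers, y is the line along which they close (so a half turn about z gives the same grasp; the last joint's range is limited). The gripper opens to 85 mm and grips with 20 to 120 N. Pads are 22 mm wide; open, the fingers measure 114 mm over their backs; the gripper's body (76 mm by 85 mm) begins 54 mm behind the grasp point. The pads swing forward as they close: fully open they stand 13 mm farther back than shut.
Start: joints at [64.435, 7.471, 85.268, -0, 87.261, -4.893], TCP at [211.793, 561.381, 231.292] pointing down, gripper open.
Joint ranges: [-169.43, 169.43], [-51.17, 129.36], [1.28, 143.12], [-76.62, 256.62], [0, 156.53], [-152.29, 152.29]. Speed limits (degrees/s): [136.94, 136.94, 159.86, 180, 180, 180].

## Interface

Orientations are given as [roll, pitch, yaw] about the fixed x, y, z axes, in that order (R = Rz(yaw) Ry(pitch) Rx(roll)).
In Python, from bench import r gives the robot as it stands.
- The arm moves only by the shell command python3 -m inch 'ROWS' [FORCE]. ROWS is JSON, one flat list of numbers, 7 for each row, row after row: the shift along the world's x, y, z in m, then the turn, a rotation vector about the world's x, y, z in degrees, then the closure in counts, from 0 (fully open) to 255 (shut). A call has 1 to 10 rows; each row shifts and turns the commanded pose from where the row before left it; what a row does not reach is not made up. A row lasts 1/10 s, in which the tool goes at most 50 mm and 8.59 degrees, less where a joint would pass 70% of its speed; a pose out of reach is approached as far as the arm can. A call with a gripper value outside its range is refused whole. The fingers move at their own pace and stop on an object; FORCE is the grip in N (left out, the last holds). Time passes only in rows, so rows that do not move let the fingers close. It gives the time, the measured TCP pose, the force and the opening at its end, in the units of the state.
- r.sense(): the state, without advancing time (a new reading comes with each control period).
- r.snapshot(name): name is "scene" or "top" or "wrist"; returns (picture, depth): 420x560x3 uint8, red, green, blue; 420x560 float32, mm along the optical axis (not along the pixel's ray), 0 where there is no reading.
- r.get_calibration(name): a dict with "fovy" (degrees; the focal length in pixels is half the picture's height over the tangent of half this angle, whatever the lens; pixels are square), "cx", "cy" (the principal point, pixels), "k1" (the pictures are not rectified: a ray, as slopes to the right and down, at radius r is drawn at 1 + k1 r^2 times it, then the intrinsics apply), "position" and "rotation" of the camera in the world; the wrist camera has in their place "tool_from_camera" (4x4, takes a point from camera to tool coordinates, whose origin is the TCP and whose axes are the flange's). Camera axes: x right, y up, looking along -z (the intrinsics and any distortion apply to the point x, -y, -z); pixel columns grow to the right and rows downward; lengths in mm; the calibration is good to about 2 mm. A picture is of the moment at which its call begins: read the wrist's pose just before it. get_calibration takes no time and is no camera call.
- r.hand_in(): hands the job in, once; it reports no verdict.
The state is a dict: "time": time; "joint_pos": joint angles; "qd": joint speeds; "joint_efforts": joint torques, N m; "tool_pos": TCP position; "tcp_rot": TCP orientation; "ft_force": force on the tool from outside, world axes, zero at the start; "wrist_torque": the same for the moment, N m; "finger_gap": finger opening in mm.
Only numpy, scipy, OpenCV 4.12 (cv2) and the standard library are available. Lean on these libraries where they do the work, as an engineer would, in place of code of your own. Each camera call takes 0.05 s, during which the arm holds its last target. There are 200 camera calls.

## Working session

There is one attempt and no reset: what is moved stays moved. The work goes in short steps, Python scripts to look and compute and a shell command to move; the robot and the scene stay as the last step left them, time stands still between calls to the robot, and variables do not carry over. Pictures are saved under pics/ and viewed, on a budget of 10 in all, crops included, one or two more only if the job needs it, and the job is handed in when it is done.

```bash
mkdir -p pics; ls; cat > h.py <<'E'
import numpy as np, cv2
from bench import r
def snap(n):
    s=r.sense(); im,d=r.snapshot(n); np.savez('pics/%s.npz'%n,im=im,d=d); return im,d
def cam(n,s=None):
    c=r.get_calibration(n); f=210/np.tan(np.radians(c['fovy']/2))
    if 'position' in c: 
        R=np.array(c['rotation']);
        p=np.array(c['position'])
    return c,f
def unproj(n,uv,depth=None,z=None,T=None):
    """pixels (N,2) -> world, by depth or by plane height z"""
    c,f=cam(n); uv=np.atleast_2d(np.array(uv,float))
    d=(uv-[c['cx'],c['cy']])/f; u=d.copy()
    for _ in range(20): u=d/(1+c['k1']*(u**2).sum(1,keepdims=True))
    ray=np.c_[u[:,0],-u[:,1],-np.ones(len(u))]
    if T is None: R=np.array(c['rotation']).reshape(3,3);p=np.array(c['position'])
    else: M=T@np.array(c['tool_from_camera']).reshape(4,4); R=M[:3,:3];p=M[:3,3]
    w=ray@R.T
    t=np.asarray(depth,float).reshape(-1,1) if depth is not None else ((z-p[2])/w[:,2])[:,None]
    return p+w*t
E
python3 - <<'E'
from h import *
s=r.sense(); print({k:np.round(v,2) for k,v in s.items()})
for n in('top','scene'):
    im,d=snap(n); cv2.imwrite('pics/%s0.png'%n,im[:,:,::-1]); c=r.get_calibration(n); print(n,c)
E
```

```text
pics
{'time': np.float64(0.0), 'joint_pos': array([64.43,  7.51, 85.33, -0.  , 87.26, -4.89]), 'qd': array([0.02, 0.02, 0.06, 0.03, 0.01, 0.07]), 'joint_efforts': array([-0.000e+00, -5.694e+01, -5.006e+01, -0.000e+00,  1.000e-02,
       -0.000e+00]), 'tool_pos': array([211.57, 560.87, 230.25]), 'tcp_rot': array([-1.7990e+02, -1.0000e-02,  1.5933e+02]), 'ft_force': array([0.11, 0.66, 0.24]), 'wrist_torque': array([-0.01, -0.01, -0.  ]), 'finger_gap': np.float64(85.22)}
top {'fovy': 47.794263089011764, 'cx': 286.6839012511004, 'cy': 209.95988523310265, 'k1': -0.15036322415396955, 'position': array([ 443.73905714,  -55.98166015, 1514.17252155]), 'rotation': array([  5.4564848 ,  -1.30714783, -88.82359371])}
scene {'fovy': 47.82105925448751, 'cx': 275.4978249431956, 'cy': 212.00813715454566, 'k1': -0.15227938979938702, 'position': array([1142.18381117,  354.21020604, 1053.38188708]), 'rotation': array([ 35.97300169,   0.67170139, 127.60709759])}
```

View pics/top0.png

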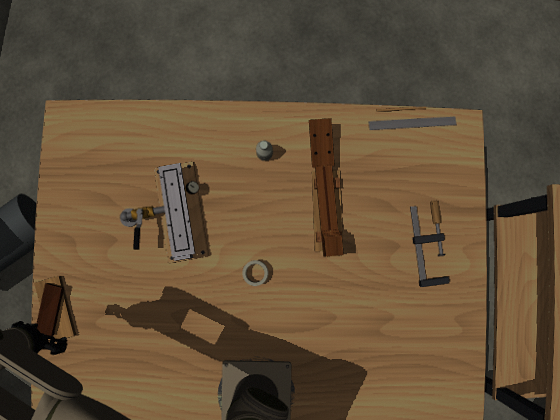

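View pics/scene0.png

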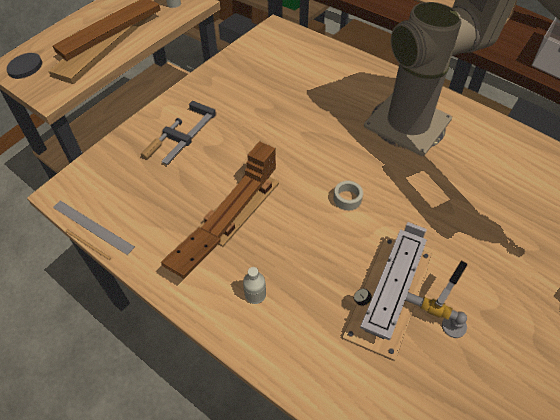

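Top view: the fixture is on the left (bed corners near (160,165) to (190,258), black valve sleeve at (137,238)). The neck is at (325,187) with its heel at (335,243), and the tape, glue and clamp are clear of both. The scene view agrees. Next I measure with masks and depth.

```bash
python3 - <<'E'
import re
s=open('h.py').read()
s=s.replace("R=np.array(c['rotation']).reshape(3,3);p","R=Rotation.from_euler('xyz',c['rotation'],degrees=True).as_matrix();p").replace("        R=np.array(c['rotation']);\n","").replace("import numpy","from scipy.spatial.transform import Rotation\nimport numpy",1)
s+='''
def cloud(n,T=None):
    a=np.load('pics/%s.npz'%n); vv,uu=np.mgrid[:420,:560]
    P=unproj(n,np.c_[uu.ravel(),vv.ravel()],depth=a['d'].ravel(),T=T).reshape(420,560,3)
    P[a['d']<=0]=np.nan
    return a['im'],P
'''
open('h.py','w').write(s)
E
cat > m.py <<'E'
from h import *
def rect(P,m): 
    q=P[m][:,:2].astype(np.float32); return cv2.minAreaRect(q)
for n in('top','scene'):
    im,P=cloud(n); X,Y,Z=P[...,0],P[...,1],P[...,2]; hsv=cv2.cvtColor(im,cv2.COLOR_RGB2HSV)
    tab=(X>300)&(X<700)&(abs(Y)<100)&(Z<15)&(Z>-15); print(n,'bench z',np.nanmedian(Z[tab]))
    fx=(Y>150)&(Y<450)&(X>300)&(X<750)
    bed=fx&(abs(Z-80)<6)&(hsv[...,1]<70)&(hsv[...,2]>90); 
    k,l,st,c=cv2.connectedComponentsWithStats(bed.astype(np.uint8)); i=1+st[1:,4].argmax(); b=l==i
    print('bed',rect(P,b),np.nanmedian(Z[b]),b.sum())
    lev=fx&(Z>85)&(Z<125)&(hsv[...,2]<60)&(Y>np.nanmean(Y[b])+60); 
    k,l,st,c=cv2.connectedComponentsWithStats(lev.astype(np.uint8)); i=1+st[1:,4].argmax(); b=l==i
    print('sleeve',rect(P,b),np.nanmedian(Z[b]),b.sum())
    nk=(Y<0)&(Y>-320)&(X>300)&(X<900)&(Z>45)&(Z<62); print('shaft',rect(P,nk),np.nanmedian(Z[nk]),nk.sum())
    hl=(Y<0)&(Y>-320)&(X>300)&(X<900)&(Z>105)&(Z<140); print('heeltop',rect(P,hl),np.nanmedian(Z[hl]),hl.sum())
E
python3 m.py; python3 - <<'E'
from h import *
im,P=cloud('top'); print(P[[213,213,187,243,395],[137,128,325,243,257]].round(0))
print(P[250:380:20,257,2].round(0))
c=im[150:270,105:215]; d=im[110:265,270:380]
a=cv2.resize(c[:,:,::-1],None,fx=3.5,fy=3.5,interpolation=2); b=cv2.resize(d[:,:,::-1],None,fx=3.5,fy=3.5,interpolation=2)
h=max(a.shape[0],b.shape[0]); o=np.zeros((h,a.shape[1]+b.shape[1],3),np.uint8); o[:a.shape[0],:a.shape[1]]=a;o[:b.shape[0],a.shape[1]:]=b
cv2.imwrite('pics/crop.png',o); print(o.shape)
E
```

```text
top bench z 1.2003525023875454
bed ((575.8545532226562, 253.65318298339844), (242.73922729492188, 38.26166915893555), 11.744135856628418) 80.91480487730087 852
sleeve ((489.4757385253906, 362.8468933105469), (19.008682250976562, 76.66373443603516), 88.84624481201172) 107.22239813982765 137
shaft ((656.0079345703125, -187.57794189453125), (363.6162414550781, 207.63319396972656), 33.67121124267578) 56.170852091307324 1415
heeltop ((619.4954833984375, -134.39675903320312), (412.59979248046875, 71.1751708984375), 32.283443450927734) 121.96250569029371 431
scene bench z -0.10699754857171229
bed ((573.5228271484375, 254.58633422851562), (287.40240478515625, 69.99481201171875), 11.390739440917969) 79.78840596925909 2509
sleeve ((485.6221923828125, 366.022705078125), (15.567235946655273, 66.3419418334961), 89.82592010498047) 106.64227364120796 166
shaft ((664.9725341796875, -182.55174255371094), (408.2236328125, 187.01829528808594), 29.280107498168945) 54.2872548489151 1876
heeltop ((620.404052734375, -133.13540649414062), (414.32427978515625, 69.85144805908203), 31.883577346801758) 119.55105608774215 501
[[ 562.  375.   70.]
 [ 562.  407.   62.]
 [ 658. -204.   55.]
 [ 480.   49.    6.]
 [  97.  -17.  333.]]
[ 3.  2. -1.  5.  3. -1. 11.]
(542, 770, 3)
```

View pics/crop.png

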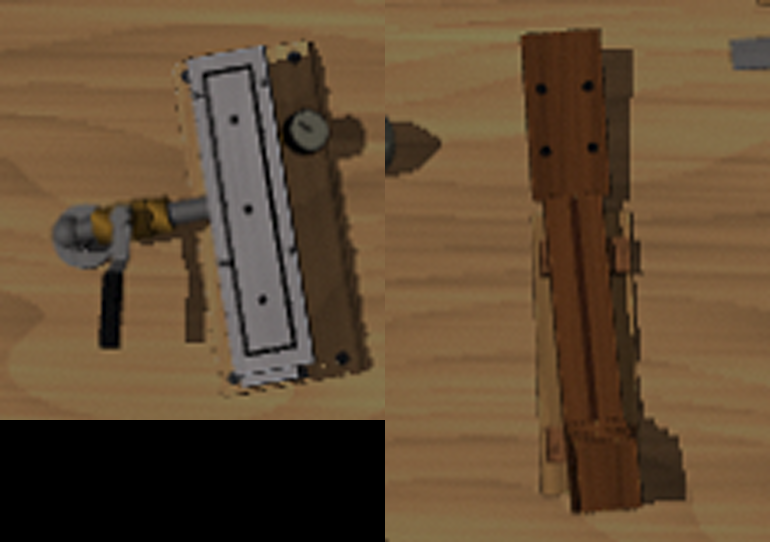

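The bed is at about (574,254) with yaw 11.5°, and its length measures 287 mm against 283 given. The sleeve is at about (487,364.5), pointing along world -x, so the valve reads about 11.5° (0.2 rad). That puts the axis at about (569,364.5), 109 mm off the centre line (expected 110). I'll move above the grip.

```bash
python3 -m inch '[0.0272,-0.0196,0,0,0,2.07,0,0.0272,-0.0196,0,0,0,2.07,0,0.0272,-0.0196,0,0,0,2.07,0,0.0272,-0.0196,0,0,0,2.07,0,0.0272,-0.0196,0,0,0,2.07,0,0.0272,-0.0196,0,0,0,2.07,0,0.0272,-0.0196,0,0,0,2.07,0,0.0272,-0.0196,0,0,0,2.07,0,0.0272,-0.0196,0,0,0,2.07,0,0.0272,-0.0196,0,0,0,2.07,0]' 40
python3 -m inch '[0,0,0,0,0,0,0,0,0,0,0,0,0,0,0,0,0,0,0,0,0]'
cat >> h.py <<'E'
def tool():
    s=r.sense(); T=np.eye(4); T[:3,:3]=Rotation.from_euler('xyz',s['tcp_rot'],degrees=True).as_matrix(); T[:3,3]=s['tool_pos']; return T
E
python3 - <<'E'
from h import *
T=tool(); np.save('pics/T.npy',T); im,d=snap('wrist'); cv2.imwrite('pics/w1.png',im[:,:,::-1]); im,P=cloud('wrist',T)
X,Y,Z=P[...,0],P[...,1],P[...,2]; hsv=cv2.cvtColor(im,cv2.COLOR_RGB2HSV)
lev=(Z>85)&(Z<125)&(hsv[...,2]<70)&(Y>320)&(X<550)&(X>400)
k,l,st,c=cv2.connectedComponentsWithStats(lev.astype(np.uint8)); b=l==1+st[1:,4].argmax()
print('sleeve',cv2.minAreaRect(P[b][:,:2].astype(np.float32)),np.nanmedian(Z[b]),b.sum())
for n in('top','scene'):
    im,P=cloud(n);X,Y,Z=P[...,0],P[...,1],P[...,2]
    R=(Y<-120)&(Y>-300)&(X>350)&(X<900)
    for a,lo,hi in(('shaft',46,60),('heel',110,130)):
        m=R&(Z>lo)&(Z<hi); k,l,st,c=cv2.connectedComponentsWithStats(m.astype(np.uint8)); b=l==1+st[1:,4].argmax()
        print(n,a,cv2.minAreaRect(P[b][:,:2].astype(np.float32)),np.nanmedian(Z[b]),b.sum())
E
```

```text
time: 1.1
tool_pos: [484.5, 364.3, 230.7]
tcp_rot: [-180.0, -0.0, -179.9]
ft_force: [0.9, 0.5, 0.6]
finger_gap: 85.3
time: 1.4
tool_pos: [483.0, 365.8, 230.9]
tcp_rot: [-180.0, -0.1, -180.0]
ft_force: [-0.9, 0.6, 0.4]
finger_gap: 85.3
sleeve ((482.71044921875, 367.2886962890625), (15.106888771057129, 63.865081787109375), 88.65882110595703) 106.33035910829938 1053
top shaft ((645.9378662109375, -207.55868530273438), (263.1425476074219, 70.67655944824219), 6.971588134765625) 55.66162397609082 1203
top heel ((476.7070617675781, -224.2904815673828), (60.255218505859375, 53.03666687011719), 6.460927963256836) 122.07012845422196 367
scene shaft ((625.8263549804688, -208.46197509765625), (363.95648193359375, 71.787841796875), 6.783825397491455) 54.128092165457815 1729
scene heel ((476.6850891113281, -221.7704315185547), (64.73859405517578, 53.76007080078125), 6.706899166107178) 119.85514648552669 378
```

View pics/w1.png

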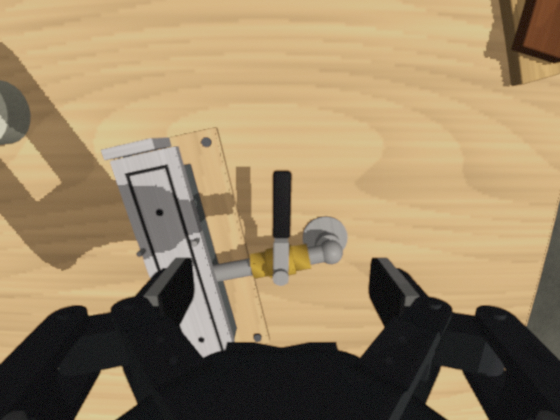

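Wrist view: the sleeve runs from (283,172) to (281,237), and the lever hub end is near (281,278). The bed is at left. I'll check the hub, i.e. the axis.

```bash
python3 - <<'E'
from h import *
T=np.load('pics/T.npy'); im,P=cloud('wrist',T)
print(P[[250,260,270,276,278,282],281].round(1)); print(unproj('wrist',[[283,172],[281,237],[281,278]],z=106,T=T).round(1))
X,Y,Z=P[...,0],P[...,1],P[...,2];hsv=cv2.cvtColor(im,cv2.COLOR_RGB2HSV)
m=(abs(Z-81)<5)&(Y>180)&(Y<300)&(X<560)&(X>400)&(hsv[...,1]<90); b=m
q=P[b][:,:2]
# right (+y) edge of bed per x-bin
e=[]
for x in range(440,540,6):
    s=q[abs(q[:,0]-x)<3]
    if len(s)>5: e.append((x,s[:,1].max(),s[:,1].min()))
e=np.array(e); print(e.round(1).tolist())
# gauge height from top
im,P=cloud('top'); print('gauge',P[184:191:2,193].round(0).tolist())
im,P=cloud('scene'); print('gauge',P[294:300:2,361].round(0).tolist())
E
```

```text
[[536.1 366.8  85.5]
 [547.6 366.8  85.5]
 [556.6 366.8  90.7]
 [562.6 366.8  92.7]
 [564.8 366.8  92.9]
 [569.7 366.8  92.6]]
[[451.7 368.6 106. ]
 [514.1 366.8 106. ]
 [557.8 366.8 106. ]]
[[440.0, 264.8, 195.1], [446.0, 266.2, 194.5], [452.0, 267.0, 195.9], [458.0, 268.3, 197.0], [464.0, 269.9, 198.3], [470.0, 271.0, 199.3], [476.0, 272.0, 200.3], [482.0, 273.5, 201.7], [488.0, 274.7, 202.5], [494.0, 276.0, 204.0], [500.0, 277.6, 204.9], [506.0, 278.6, 206.2], [512.0, 279.8, 208.2], [518.0, 281.0, 209.4], [524.0, 282.3, 210.6], [530.0, 283.0, 211.8], [536.0, 284.6, 213.3]]
gauge [[657.0, 206.0, 62.0], [650.0, 204.0, 70.0], [644.0, 204.0, 68.0], [638.0, 205.0, 65.0]]
gauge [[646.0, 207.0, 63.0], [650.0, 209.0, 63.0], [654.0, 212.0, 63.0]]
```

Axis is about (565,366.5), 109.7 mm off the centre line, with bed yaw 11.6° and lever heading about 179°. I'll descend, grip, and swing about −33°.

```bash
python3 -m inch '[-0.003,0.002,-0.02,0,0,0,0,0,0,-0.03,0,0,0,0,0,0,-0.03,0,0,0,0,0,0,-0.03,0,0,0,0,0,0,-0.02,0,0,0,0,0,0,-0.012,0,0,0,0,0,0,-0.006,0,0,0,0,0,0,0,0,0,0,0]' 30
python3 -m inch '[0,0,0,0,0,0,255,0,0,0,0,0,0,255,0,0,0,0,0,0,255,0,0,0,0,0,0,255,0,0,0,0,0,0,255,0,0,0,0,0,0,255,0,0,0,0,0,0,255,0,0,0,0,0,0,255]' 30
```

```text
time: 2.25
tool_pos: [480.4, 367.7, 83.1]
tcp_rot: [-180.0, -0.0, -179.9]
ft_force: [0.0, -0.7, 0.1]
finger_gap: 85.4
time: 3.05
tool_pos: [481.0, 367.3, 83.8]
tcp_rot: [180.0, 0.0, -180.0]
ft_force: [-1.6, -2.5, 4.7]
finger_gap: 17.6
```

Gripped: opening is 17.6 mm for an 18 mm sleeve.

```bash
python3 -m inch '[0.00033,0.0048,0,0,0,-3.27,255,0.00033,0.0048,0,0,0,-3.27,255,0.00089,0.0048,0,0,0,-3.27,255,0.00089,0.0048,0,0,0,-3.27,255,0.00142,0.0046,0,0,0,-3.27,255,0.00142,0.0046,0,0,0,-3.27,255,0.00196,0.0045,0,0,0,-3.27,255,0.00196,0.0045,0,0,0,-3.27,255,0.00242,0.0042,0,0,0,-3.27,255,0.00242,0.0042,0,0,0,-3.27,255]'
python3 -m inch '[0,0,0,0,0,0,255,0,0,0,0,0,0,255]'
python3 -m inch '[0,0,0,0,0,0,0,0,0,0,0,0,0,0,0,0,0,0,0,0,0,0,0,0,0,0,0,0,0,0,0,0,0,0,0,0,0,0,0,0,0,0]'
python3 -m inch '[0,0,0.01,0,0,0,0,0,0,0.02,0,0,0,0,0,0,0.03,0,0,0,0,0,0,0.03,0,0,0,0,0,0,0.03,0,0,0,0,0,0,0.03,0,0,0,0,0,0,0,0,0,0,0,0,0,0,0,0,0,0,0]'
python3 - <<'E'
from h import *
T=tool(); np.save('pics/T2.npy',T); im,d=snap('wrist'); cv2.imwrite('pics/w2.png',im[:,:,::-1]); im,P=cloud('wrist',T)
X,Y,Z=P[...,0],P[...,1],P[...,2]; hsv=cv2.cvtColor(im,cv2.COLOR_RGB2HSV)
lev=(Z>85)&(Z<125)&(hsv[...,2]<70)&(Y>320)&(X<560)&(X>400)
k,l,st,c=cv2.connectedComponentsWithStats(lev.astype(np.uint8)); b=l==1+st[1:,4].argmax()
print('sleeve',cv2.minAreaRect(P[b][:,:2].astype(np.float32)),b.sum())
q=P[b][:,:2]; m=q.mean(0); v=np.linalg.svd(q-m,full_matrices=False)[2][0]; print(m,np.degrees(np.arctan2(v[1],v[0])))
im,d=snap('top')
im,d=snap('scene')
im,P=cloud('scene');X,Y,Z=P[...,0],P[...,1],P[...,2]; hsv=cv2.cvtColor(im,cv2.COLOR_RGB2HSV)
E
```

```text
time: 4.05
tool_pos: [495.4, 412.4, 83.8]
tcp_rot: [-179.9, 0.1, 147.2]
ft_force: [0.2, -7.5, 6.3]
finger_gap: 17.5
time: 4.25
tool_pos: [495.7, 412.9, 83.8]
tcp_rot: [180.0, 0.1, 147.3]
ft_force: [0.9, -3.7, 4.5]
finger_gap: 17.5
time: 4.85
tool_pos: [494.7, 413.2, 83.2]
tcp_rot: [-180.0, -0.0, 147.3]
ft_force: [-0.3, -0.5, 1.3]
finger_gap: 85.3
sleeve ((496.1402893066406, 413.44970703125), (17.550621032714844, 63.50372314453125), 55.411739349365234) 4616
[493.73833291 414.92749865] -34.40656485277892invalid input
```

View pics/w2.png

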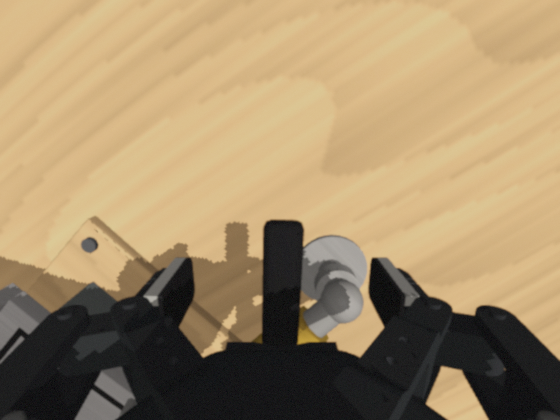

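The lever now heads about 146°, so the valve is at about 45–46°. The rise call was refused because of one surplus number, so the arm is still down with the fingers open. I'll rise and move over the neck.

```bash
python3 -m inch '[0,0,0.01,0,0,0,0,0,0,0.03,0,0,0,0,0,0,0.04,0,0,0,0,0,0,0.04,0,0,0,0,0,0,0.04,0,0,0,0,0,0,0.04,0,0,0,0]'
python3 -m inch '[0.0065,-0.0389,0,0,0,2.46,0,0.0065,-0.0389,0,0,0,2.46,0,0.0065,-0.0389,0,0,0,2.46,0,0.0065,-0.0389,0,0,0,2.46,0,0.0065,-0.0389,0,0,0,2.46,0,0.0065,-0.0389,0,0,0,2.46,0,0.0065,-0.0389,0,0,0,2.46,0,0.0065,-0.0389,0,0,0,2.46,0]'
python3 -m inch '[0.0065,-0.0389,0,0,0,2.46,0,0.0065,-0.0389,0,0,0,2.46,0,0.0065,-0.0389,0,0,0,2.46,0,0.0065,-0.0389,0,0,0,2.46,0,0.0065,-0.0389,0,0,0,2.46,0,0.0065,-0.0389,0,0,0,2.46,0,0.0065,-0.0389,0,0,0,2.46,0,0.0065,-0.0389,0,0,0,2.46,0,0,0,0,0,0,0,0,0,0,0,0,0,0,0]'
cat > n.py <<'E'
from h import *
import sys
T=tool(); np.save('pics/T3.npy',T); print(T[:3,3].round(1)); im,d=snap('wrist'); cv2.imwrite('pics/%s.png'%sys.argv[1],im[:,:,::-1]); snap('top'); snap('scene')
for n in ('wrist','top','scene'):
    im,P=cloud(n,T if n=='wrist' else None)
    X,Y,Z=P[...,0],P[...,1],P[...,2]
    R=(Y<-120)&(Y>-300)&(X>400)&(X<720)
    m=R&(Z>108)&(Z<128); b=m
    if b.sum()>30: print(n,'heel',cv2.minAreaRect(P[b][:,:2].astype(np.float32)),np.nanmedian(Z[b]),b.sum())
    m=R&(Z>48)&(Z<60)&(X<690);
    q=P[m]; 
    for x in range(530,700,15):
        s=q[abs(q[:,0]-x)<4,1]
        if len(s)>5: print(x,s.min().round(1),s.max().round(1),end=' | ')
    print()
E
python3 n.py w3
```

```text
time: 5.6
tool_pos: [494.7, 413.1, 286.1]
tcp_rot: [179.9, 0.0, 147.3]
ft_force: [0.7, 0.5, -0.3]
finger_gap: 85.4
time: 6.4
tool_pos: [546.9, 100.4, 284.5]
tcp_rot: [180.0, 0.1, 167.1]
ft_force: [-0.2, -0.2, 0.4]
finger_gap: 85.2
time: 7.4
tool_pos: [598.7, -210.1, 283.7]
tcp_rot: [180.0, 0.0, -173.4]
ft_force: [0.3, -0.1, -0.4]
finger_gap: 85.6
[ 598.7 -210.1  283.7]
wrist heel ((474.61480712890625, -221.8973846435547), (60.343299865722656, 52.08159637451172), 6.536362171173096) 120.47446638220643 3634
530 -241.7 -190.8 | 545 -240.3 -188.8 | 560 -238.8 -186.8 | 575 -236.0 -184.7 | 590 -234.5 -182.7 | 605 -233.2 -182.0 | 620 -231.6 -180.3 | 635 -230.2 -178.0 | 650 -228.8 -177.5 | 665 -227.3 -175.4 | 680 -225.8 -173.5 | 
top heel ((476.7908020019531, -224.35150146484375), (60.221641540527344, 52.30027389526367), 5.921349048614502) 122.62537157271436 355
530 -239.9 -193.2 | 545 -243.0 -193.1 | 560 -239.7 -189.7 | 575 -240.1 -189.6 | 590 -236.7 -186.2 | 605 -236.7 -189.4 | 680 -185.6 -176.2 | 
scene heel ((476.76007080078125, -221.99102783203125), (65.36492919921875, 54.94757843017578), 5.02000093460083) 119.14705484572477 398
530 -239.5 -189.7 | 545 -241.1 -188.3 | 560 -237.2 -187.8 | 575 -239.1 -185.0 | 590 -235.3 -183.5 | 605 -234.2 -180.8 | 620 -233.0 -179.9 | 635 -230.8 -178.4 | 650 -229.6 -177.5 | 665 -227.6 -176.1 | 680 -228.7 -175.6 |
```

View pics/w3.png

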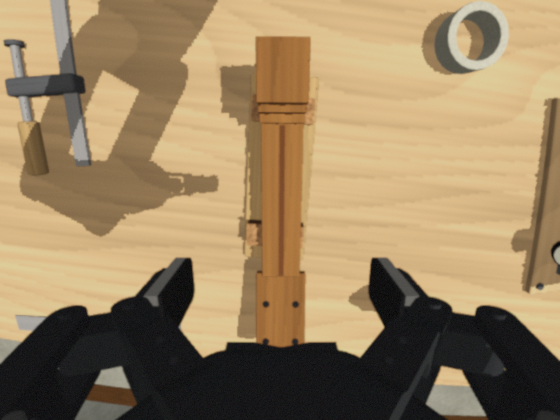

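Wrist view: the neck runs vertically at column 281, its heel end at row 37 and the nut edge at row 271. The shaft line is y = −208.4 at x = 598 with yaw about 6.4°. The heel end is at x ≈ 445, so the balance point is at (598,−208). I'll descend and grip.

```bash
python3 -m inch '[-0.001,0.002,-0.03,0,0,0,0,0,0,-0.04,0,0,0,0,0,0,-0.04,0,0,0,0,0,0,-0.04,0,0,0,0,0,0,-0.04,0,0,0,0,0,0,-0.03,0,0,0,0,0,0,-0.02,0,0,0,0,0,0,-0.012,0,0,0,0,0,0,-0.004,0,0,0,0,0,0,0,0,0,0,0]'
python3 -m inch '[0,0,0,0,0,0,255,0,0,0,0,0,0,255,0,0,0,0,0,0,255,0,0,0,0,0,0,255,0,0,0,0,0,0,255,0,0,0,0,0,0,255,0,0,0,0,0,0,255,0,0,0,0,0,0,255]' 90
python3 -m inch '[0,0,0.004,0,0,0,255,0,0,0.008,0,0,0,255,0,0,0.008,0,0,0,255,0,0,0.008,0,0,0,255,0,0,0.008,0,0,0,255,0,0,0.008,0,0,0,255,0,0,0.006,0,0,0,255,0,0,0,0,0,0,255,0,0,0,0,0,0,255,0,0,0,0,0,0,255]'
python3 - <<'E'
from h import *
print(r.sense()['wrist_torque'])
E
python3 n.py w4
```

```text
time: 8.55
tool_pos: [598.2, -206.8, 27.8]
tcp_rot: [-180.0, 0.0, -173.3]
ft_force: [0.2, -0.6, 0.8]
finger_gap: 85.0
time: 9.35
tool_pos: [599.3, -208.1, 29.5]
tcp_rot: [-179.9, 0.2, -173.3]
ft_force: [-0.8, -0.4, 6.5]
finger_gap: 50.4
time: 10.35
tool_pos: [597.4, -207.0, 76.7]
tcp_rot: [180.0, -0.1, -173.3]
ft_force: [-0.3, 0.5, -5.6]
finger_gap: 50.3
[ 0.01084073  0.01822167 -0.00462079]
[ 597.4 -207.    76.7]
wrist heel ((559.5380249023438, -210.349853515625), (98.70976257324219, 112.73648071289062), 6.327541828155518) 123.76592858298146 9832

top heel ((585.0851440429688, -199.15423583984375), (263.60302734375, 59.189598083496094), 12.367879867553711) 122.7383478937461 86

scene heel ((537.1851196289062, -224.53134155273438), (168.6422119140625, 103.50848388671875), 15.426349639892578) 120.57618198110674 258
```

Lifted; the wrist moment is about 0.02 N m, so the neck is well balanced. Next I raise it and carry it over the fixture at safe height.

```bash
python3 -m inch '[0,0,0.01,0,0,0,255,0,0,0.02,0,0,0,255,0,0,0.025,0,0,0,255,0,0,0.025,0,0,0,255,0,0,0.02,0,0,0,255,0,0,0.008,0,0,0,255]'
python3 -m inch '[-0.0007,0.010,0,0,0,0.29,255,-0.0007,0.020,0,0,0,0.29,255,-0.0007,0.03,0,0,0,0.29,255,-0.0007,0.03,0,0,0,0.29,255,-0.0007,0.03,0,0,0,0.29,255,-0.0007,0.03,0,0,0,0.29,255,-0.0007,0.03,0,0,0,0.29,255,-0.0007,0.03,0,0,0,0.29,255]'
python3 -m inch '[-0.0007,0.03,0,0,0,0.29,255,-0.0007,0.03,0,0,0,0.29,255,-0.0007,0.03,0,0,0,0.29,255,-0.0007,0.03,0,0,0,0.29,255,-0.0007,0.03,0,0,0,0.29,255,-0.0007,0.03,0,0,0,0.29,255,-0.0007,0.03,0,0,0,0.29,255,-0.0007,0.025,0,0,0,0.29,255,-0.0007,0.02,0,0,0,0.29,255,0,0,0,0,0,0,255]'
python3 -m inch '[0,0,-0.01,0,0,0,255,0,0,-0.015,0,0,0,255,0,0,-0.015,0,0,0,255,0,0,-0.008,0,0,0,255,0,0,0,0,0,0,255,0,0,0,0,0,0,255,0,0,0,0,0,0,255]'
cat > f.py <<'E'
from h import *
import sys
T=tool(); print(T[:3,3].round(1), r.sense()['tcp_rot'].round(2), r.sense()['wrist_torque'].round(3))
o=[]
for n in ('scene','top','wrist'):
    im,d=snap(n); P=cloud(n,T if n=='wrist' else None)[1]; X,Y,Z=P[...,0],P[...,1],P[...,2]
    o.append(im)
    m=(X>400)&(X<560)&(Y>150)&(Y<320)&(Z>208)&(Z<240)
    if m.sum()>30: print(n,'heel top',cv2.minAreaRect(P[m][:,:2].astype(np.float32)),np.median(Z[m]),m.sum())
a=cv2.resize(o[0][180:360,320:500,::-1],(560,560),interpolation=2)
cv2.imwrite('pics/%s.png'%sys.argv[1],a); cv2.imwrite('pics/%sw.png'%sys.argv[1],o[2][:,:,::-1])
E
python3 f.py p1
```

```text
time: 11.1
tool_pos: [599.3, -207.8, 189.1]
tcp_rot: [-179.9, 0.2, -173.3]
ft_force: [0.3, -0.9, -6.0]
finger_gap: 50.5
time: 11.9
tool_pos: [590.4, 5.9, 183.1]
tcp_rot: [179.9, -0.2, -170.9]
ft_force: [0.6, 0.3, -5.7]
finger_gap: 50.4
time: 12.9
tool_pos: [583.1, 261.7, 183.0]
tcp_rot: [179.9, -0.2, -168.1]
ft_force: [-1.0, -0.6, -5.0]
finger_gap: 50.3
time: 13.6
tool_pos: [586.6, 257.8, 138.2]
tcp_rot: [180.0, 0.1, -168.4]
ft_force: [1.4, 0.2, -5.0]
finger_gap: 50.5
[586.6 257.8 138.2] [ 1.7999e+02  9.0000e-02 -1.6840e+02] [-0.017  0.02  -0.003]
top heel top ((463.3311462402344, 251.661376953125), (64.68162536621094, 14.013858795166016), 16.787548065185547) 230.66824624955348 103
wrist heel top ((497.154052734375, 241.32733154296875), (9.072866439819336, 51.81856918334961), 11.398405075073242) 208.44877726774519 2041
```

View pics/p1.png

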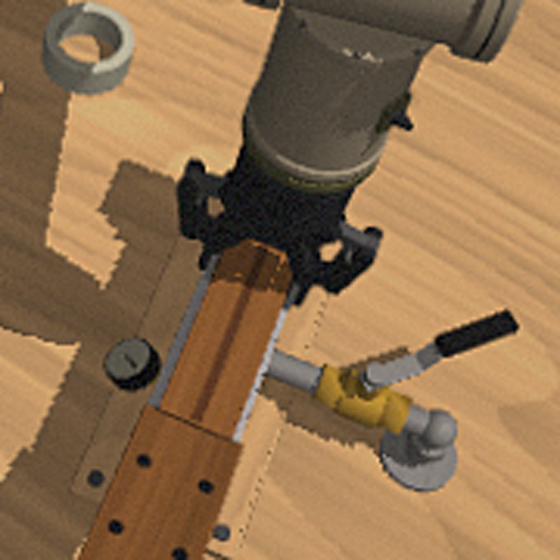

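View pics/p1w.png

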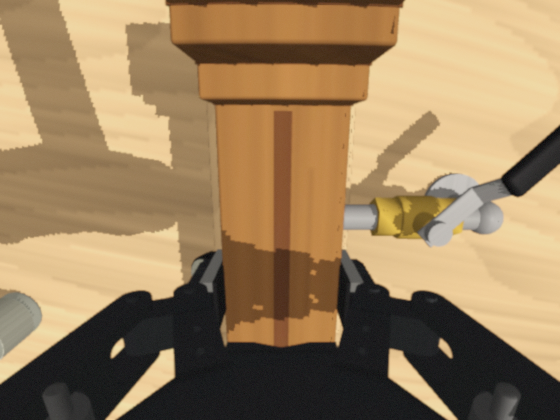

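The neck hangs lined up above the bed. In the crop the nut edge runs from (148,405) to (243,440); in the wrist view the heel foot edge is at row 101. Numeric check of heel and nut positions, tilt and valve:

```bash
cat > g.py <<'E'
from h import *
T=tool(); k=180/560
im,P=cloud('scene'); X,Y,Z=P[...,0],P[...,1],P[...,2]; hsv=cv2.cvtColor(im,cv2.COLOR_RGB2HSV)
for n,PP in(('scene',P),('wrist',cloud('wrist',T)[1])):
    y0=257.8+(PP[...,0]-586.6)*np.tan(np.radians(11.6))
    m=(PP[...,0]>525)&(PP[...,0]<700)&(abs(PP[...,1]-y0)<18)&(PP[...,2]>150)&(PP[...,2]<180)
    q=PP[m]; A=np.c_[q[:,:2]-[586.6,257.8],np.ones(len(q))]; c,*_=np.linalg.lstsq(A,q[:,2],rcond=None)
    res=abs(A@c-q[:,2])<4; c,*_=np.linalg.lstsq(A[res],q[res,2],rcond=None)
    print(n,'top plane slopes deg',np.degrees(c[:2]).round(2),'z',c[2].round(1),len(q))
c5,s5=np.cos(np.radians(11.6)),np.sin(np.radians(11.6))
nut=unproj('scene',[[320+148*k,180+405*k],[320+243*k,180+440*k]],z=c[2]); print('nut corners',nut.round(1).tolist(),'mid',nut.mean(0).round(1))
foot=unproj('wrist',[[205,101],[365,101]],z=c[2]+1,T=T); print('foot edge',foot.round(1).tolist())
fb=np.array([586,258.]); 
print('expected nut',fb+129*np.array([c5,s5]),'foot',fb-76*np.array([c5,s5]))
lev=(Z>85)&(Z<125)&(hsv[...,2]<60)&(Y>340)&(X<560)&(X>400)
kk,l,st,_=cv2.connectedComponentsWithStats(lev.astype(np.uint8)); b=l==1+st[1:,4].argmax()
q=P[b][:,:2]; m=q.mean(0); v=np.linalg.svd(q-m,full_matrices=False)[2][0]; print('lever',m,180+np.degrees(np.arctan(v[1]/v[0])), 'via axis',np.degrees(np.arctan2(m[1]-366,m[0]-566)))
# bed visible edges from scene: line fits along the bed's long edges
m=(abs(Z-80)<4)&(hsv[...,1]<70)&(hsv[...,2]>90)&(X>400)&(X<750)&(Y>190)&(Y<320)
u=(P[m][:,:2]-fb)@np.array([[c5,-s5],[s5,c5]]); print('bed along',np.percentile(u[:,0],[.5,99.5]),'across',np.percentile(u[:,1],[.5,99.5]),m.sum())
E
python3 g.py
```

```text
scene top plane slopes deg [0.19 0.27] z 163.4 950
wrist top plane slopes deg [-0.03  0.16] z 163.3 16560
nut corners [[719.2, 251.9, 163.3], [703.5, 315.0, 163.3]] mid [711.3 283.4 163.3]
foot edge [[515.3, 215.5, 164.3], [503.2, 273.9, 164.3]]
expected nut [712.3652072  283.93905183] foot [511.55228103 242.71807799]
lever [501.17122035 410.73146387] 146.18584696946493 via axis 145.39456040734018
bed along [-27.60548872  86.32960874] across [-35.63874871  34.13629599] 227
```

```bash
python3 - <<'E'
from h import *
a=np.radians(11.6); B=np.array([[np.cos(a),-np.sin(a)],[np.sin(a),np.cos(a)]]); fb=np.array([586,258.])
def go(n,f,T,box):
    im=cv2.imread('pics/'+f); hsv=cv2.cvtColor(im,cv2.COLOR_BGR2HSV); x0,x1,y0,y1=box
    m=np.zeros((420,560),bool); m[y0:y1,x0:x1]=((hsv[...,1]<60)&(hsv[...,2]>100))[y0:y1,x0:x1]
    v,u=np.nonzero(m); q=(unproj(n,np.c_[u,v],z=80,T=T)[:,:2]-fb)@B
    q=q[(abs(q[:,1])<30)]; h,e=np.histogram(q[:,0],np.arange(-185,160,5)); print(f); print([(int(x),int(c)) for x,c in zip(e,h) if c and (x<-130 or x>105)])
go('scene','scene0.png',None,(340,440,215,350)); go('top','top0.png',None,(150,205,155,270)); go('wrist','w1.png',np.load('pics/T.npy'),(95,240,125,340))
E
```

```text
scene0.png
[(-185, 16), (-180, 33), (-175, 25), (-155, 23), (-150, 41), (-145, 41), (-140, 18), (-135, 28), (110, 22), (115, 58), (120, 58), (125, 59), (130, 10)]
top0.png
[(-165, 14), (-160, 26), (-155, 19), (-150, 31), (-145, 33), (-140, 17), (-135, 14), (110, 8), (115, 22), (120, 32), (125, 27), (130, 1)]
w1.png
[(-170, 15), (-165, 282), (-160, 303), (-155, 298), (-150, 297), (-145, 294), (-140, 216), (-135, 226)]
```

The bed's nut end lies 130–131 mm from my assumed fix_bed (129 given), so the along-bed error is about 2 mm. Everything is within tolerance, so I'm handing in.

```bash
python3 -m inch '[0,0,0,0,0,0,255,0,0,0,0,0,0,255,0,0,0,0,0,0,255]'; python3 -c "
from bench import r
print(r.sense()['qd'].round(2)); print(r.hand_in())"
```

```text
time: 14.05
tool_pos: [585.9, 257.8, 137.4]
tcp_rot: [180.0, 0.0, -168.4]
ft_force: [-1.4, 0.3, -6.3]
finger_gap: 50.3
[ 0.05  0.13 -0.    0.05 -0.02 -0.06]
the job is handed in; nothing more can be done
None
```

I swung the valve to half open and let go. Then I lifted the neck by its balance point and handed in at about 14 s of the 64 s allowed, still holding it over the fixture bed. No verdict is reported.

Last checks:
- **Valve:** the lever measured about 45.5 to 46° open.
- **Neck level and height:** tilt was under 0.4°, with the face about 63 mm above the bed.
- **Neck position:** the nut was within about 3 mm of its place. The heel was checked indirectly, from the edge of its foot, and came out about 3 mm off.
- **Grip:** the opening held steady at 50.3 mm for a 52 mm shaft, with only about 0.02 N m of moment at the wrist, so the neck is held close to its balance point.
- **Bystanders:** the arm's path stayed clear of the glue bottle, tape roll and clamp. I did not measure their positions again at the end.

Two disagreements came up:
- **Refused call:** one move was refused for having one number too many, with no effect, and I re-sent it.
- **Camera estimates:** the different cameras differed by up to about 4 mm, within tolerance.

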